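Hang the amber filter and click it into the viewing position

TASK

Hang the amber filter saddle over the bar of the slide carriage and let go of it, with the carriage still near its starting end. Then grip the carriage's red knob and slide the carriage along its rail towards the white viewing window until you feel its ball drop into the notch, and finish there: the program ends while still gripping the knob, with the ball resting in the notch and the filter hanging on the bar. Leave the bottles, the vials and the jar where they stand.

Things in the scene. Friction and masses are not known exactly. Their poses are not given: they have to be found in the camera images.
- filter_tab (a point): Centre of the black tab on top of the loose amber filter saddle, 83 mm above its feet. Tab: 10 mm thick along its x (grip across x), 36 along y, 32 tall. Below: a black roof 26 x 60 mm (top 16, underside 21 mm below this point) and two amber panes 60 mm wide along y, spread like an A: inside gap 14 mm at the roof, 34 at the feet. Starts standing on its feet turned up to 0.6 rad. About 90 g.
- filter: The same saddle; origin midway between its feet, z up through the tab, y along the panes; 99 mm tall, about 42 mm over the feet along x.
- bar (a point): Steel bar of the blue carriage; origin at its middle, on its axis, 135 mm up. y along bar and rail, the way the carriage slides; x across the rail to the window's side. 10 mm diameter, 100 mm free between posts at y = -55 and +55 mm; carriage deck 69 mm below its axis. A saddle hung well has its tab's centre about 26 mm above this point and its y along the bar.
- knob (a point): Upright red knob of the carriage, a 16 x 16 mm square post; origin on its axis, 147 mm above the work surface; top 15 mm higher, foot on the deck 81 mm lower. Axes as the bar; stands 88 mm from the bar's middle along +y, rigidly joined to it.
- carriage (a joint): Position of the carriage along the rail, m: 0 at the starting end, grows along the bar's +y up to the stop at 0.16. Drag felt at the knob 1 to 4 N. Starts between 0 and 0.03.
- ball (a joint): Height of the carriage's sprung ball, m (hidden under the bar's middle): about 0.004 riding on the smooth strip, about 0 in the only notch, below 0.0024 within about 2 mm of the notch's centre. From about 7 mm off, the ball draws the carriage in, with up to about 4 N; leaving takes about 5 N either way.
- window_mid (a point): Centre of the opening of the white viewing window (frame 120 wide, 150 tall, 10 mm thick) beside the rail, 85 mm from the rail's centre line, 105 mm up; y along the rail. The notch is where the bar's middle comes abreast of this centre, give or take 10 mm along the rail; the exact place is found by feel.
- sample: Leave alone: the sample vial on the window's foot, 51 mm tall; origin at the centre of its underside.
- dropper_a: Leave alone: amber dropper bottle, 32 mm across, 100 mm tall; origin at the centre of its underside.
- dropper_b: Leave alone: amber dropper bottle, 32 mm across, 100 mm tall; origin at the centre of its underside.
- dropper_c: Leave alone: amber dropper bottle, 36 mm across, 108 mm tall; origin at the centre of its underside.
- vial_a: Leave alone: clear vial, 26 mm across, 51 mm tall; origin at the centre of its underside.
- vial_b: Leave alone: clear vial, 26 mm across, 51 mm tall; origin at the centre of its underside.
- jar: Leave alone: white jar with metal lid, 54 mm across, 66 mm tall; origin at the centre of its underside.
Not all that is in view belongs to the job. What is shaped like the filter but blue, green or pink is not meant.

How it is judged:
On the way, in this order (a step that is already met when the one before it is completed fails the run):
1. the filter hangs on the bar, let go, while the carriage is still near its starting end (below 0.06) (x of filter_tab in the frame of bar between -0.009 and 0.009 m and y of filter_tab in the frame of bar between -0.032 and 0.032 m and z of filter_tab in the frame of bar between 0.02 and 0.032 m and angle between the y axis of filter_tab and the y axis of bar, either way round below 0.25 rad and angle between filter_tab's own z axis and vertical below 0.25 rad and contact force between filter and carriage_c1 above 0.2 N and contact force between filter and the fingers below 0.05 N and value of joint carriage below 0.06 m), for 0.3 s.
2. the fingers hold the red knob and the ball rests in the notch (value of joint ball below 0.0024 m and contact force between carriage_c2 and the fingers above 1.5 N), for 0.3 s.
At the end, for the whole second after the job is handed in: Fingers grip the knob (over 1.5 N), the carriage is still, the ball joint reads below 2.4 mm, and the filter hangs on the bar, not touched by the fingers: tab within 9 mm across, 32 mm along, 20 to 32 mm above the bar's middle, aligned and upright within 0.25 rad (all of step 2 and x of filter_tab in the frame of bar between -0.009 and 0.009 m and y of filter_tab in the frame of bar between -0.032 and 0.032 m and z of filter_tab in the frame of bar between 0.02 and 0.032 m and angle between the y axis of filter_tab and the y axis of bar, either way round below 0.25 rad and angle between filter_tab's own z axis and vertical below 0.25 rad and contact force between filter and carriage_c1 above 0.2 N and contact force between filter and the fingers below 0.05 N and velocity of joint carriage between -0.005 and 0.005 m/s); the arm keeps its last pose, push and grip.
It fails at once if a bottle, vial or the jar is shifted by more than 25 mm or tipped over (distance of any of sample, dropper_a, dropper_b, dropper_c, vial_a, vial_b, jar from where it was at the start of the episode above 0.025 m or angle between any of sample, dropper_a, dropper_b, dropper_c, vial_a, vial_b, jar's own z axis and vertical above 0.5 rad).
It also fails if it takes over 58 s, if anything falls off the work surface, if the arm or the gripper's body presses on something with over 40 N, if the wrist force passes 120 N, or if a joint passes its speed limit or range.

ROBOT

A 7-joint arm with a two-finger parallel gripper is mounted at the origin on the work surface. World frame = base frame: x ahead of the robot, y to its left, z up, the work surface at z = 0. Lengths are in m, angles in rad, forces in N, time in s.
With the tool pointing down it reaches from about 0.4 to 0.875 m from the base axis. Payload 19.3 kg.
Tool frame: the origin (TCP) lies at the very end of the fingers, on their centre line; the grasp point (between the pads) lies 19 mm behind it; z points along the fingers, y is the direction in which the jaws open and shut (so a half turn about z gives the same grasp; the last joint's range is limited). The gripper opens to 85 mm and grips with 20 to 120 N. Pads are 22 mm wide; open, the fingers measure 114 mm over their backs; the gripper's body (76 mm by 85 mm) begins 54 mm behind the grasp point. The pads swing forward as they close: fully open they stand 13 mm farther back than shut.
Start: joints at [1.057, 0.521, -0.036, 1.599, 0.021, 1.021, -0.113], TCP at [0.268, -0.564, 0.192] pointing down, gripper open.
Joint ranges: [-2.91, 2.91], [-0.3, 2.13], [-1.5, 1.42], [0.17, 2.43], [-1.26, 4.41], [0.16, 1.93], [-2.52, 2.52]. Speed limits (rad/s): [1.89, 1.89, 2.39, 2.39, 3.01, 3.01, 3.01].

INTERFACE

Orientations are given as a rotation vector (axis times angle).
In Python, from workcell import r gives the robot as it stands. Calls block until the motion is done:
- r.goto(position, orientation): joint-space move of the TCP to a pose.
- r.move_straight(position, max_speed=0.15, rot=None, force_limit=None): straight line of the TCP; rot=None keeps the orientation; max_speed is the mean speed in m/s. With force_limit (N) it stops when the force on the tool has changed by that much, and returns True; else False.
- r.movej(angles): joint-space move.
- r.gripper_to(opening, f_grip=None): finger opening in m; f_grip is the grip in N (None keeps the last); returns when the fingers have stopped.
- r.pause(seconds).
- r.ik(position, orientation): joint angles nearest the present ones, or None.
- r.sense(): the state.
- r.get_image(name): name is "side" or "top"; returns a dict with "img" (384x512x3 uint8, red, green, blue), "K" (3x3 intrinsics, pixels), "pose" (4x4, takes a point from camera to world coordinates). Camera axes: x right, y up, looking along -z (the intrinsics and any distortion apply to the point x, -y, -z); pixel columns grow to the right and rows downward; lengths in m; the calibration is good to about 2 mm. A picture is of the moment at which its call begins. There is no depth.
A pose or a line that the arm cannot do raises r.PlanningError and nothing moves.
- r.hand_in(): hands the job in, once; it reports no verdict.
The state is a dict: "time": time; "joint_positions": joint angles; "qd": joint speeds; "joint_torque": joint torques, N m; "tool_pos": TCP position; "ee_rot": TCP orientation; "wrist_force": force on the tool from outside, world axes, zero at the start; "wrist_torque": the same for the moment, N m; "gripper_width": finger opening in m.
Only numpy, scipy, OpenCV 4.12 (cv2) and the standard library are available. Lean on these libraries where they do the work, as an engineer would, in place of code of your own. Each camera call takes 0.05 s, during which the arm holds its last target. There are 200 camera calls.

## Working session

There is one attempt and no reset: what is moved stays moved. The work goes in short steps, each a Python script; the robot and the scene stay as the last script left them, time stands still between calls to the robot, and variables do not carry over. Pictures are saved under pics/ and viewed, about 8 in all and at most 12, crops included, and the job is handed in when it is done.

```bash
mkdir -p pics; ls
python3 - <<'E'
from workcell import r
import cv2,numpy as np
for n in("side","top"):
    d=r.get_image(n); cv2.imwrite(f"pics/{n}0.png",d["img"][:,:,::-1]); print(n,d["K"].tolist(),np.round(d["pose"],4).tolist(),[k for k in d])
s=r.sense();print(s["tool_pos"],s["ee_rot"],s["time"],s["gripper_width"])
E
```

```text
pics
side [[393.3191146822069, 0.0, 257.5574501155242], [0.0, 393.3191146822069, 195.92972632942394], [0.0, 0.0, 1.0]] [[-0.7388, 0.3653, -0.5663, 0.001], [-0.6739, -0.3983, 0.6223, 0.631], [0.0018, 0.8414, 0.5404, 0.6324], [0.0, 0.0, 0.0, 1.0]] ['img', 'K', 'pose']
top [[352.0018836300294, 0.0, 253.0087476123719], [0.0, 352.0018836300294, 192.75787584020262], [0.0, 0.0, 1.0]] [[0.0278, 0.9977, -0.0618, 0.4812], [-0.9996, 0.028, 0.0031, 0.0295], [0.0048, 0.0617, 0.9981, 0.9863], [0.0, 0.0, 0.0, 1.0]] ['img', 'K', 'pose']
[ 0.26816402 -0.56417604  0.19137974] [-3.06362928e+00 -6.91134276e-01  4.79803943e-04] 0.1 0.08560834924309373
```

View pics/side0.png

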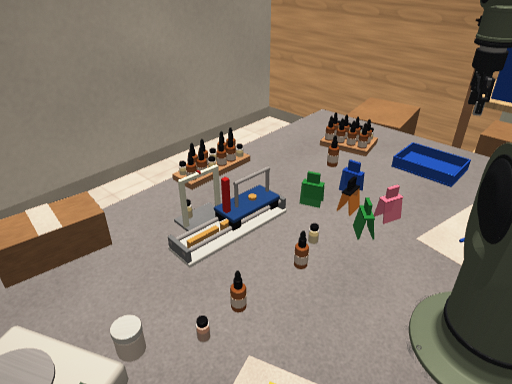

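View pics/top0.png

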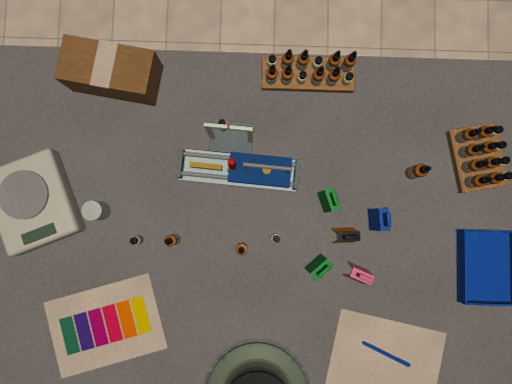

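The side view shows the carriage (knob at 226,193) and the window at (200,195). The saddles in the top view are green (330,200), blue (380,219), black/amber (347,236), green (320,267) and pink (361,274). Only (347,236) has a black tab and amber panes, at about (349,195) in the side view, so I'll confirm it in an enlarged crop.

Run:
```python
import cv2,numpy as np
t=cv2.imread("pics/top0.png");s=cv2.imread("pics/side0.png")
a=cv2.resize(t[185:285,300:400],(400,400),interpolation=cv2.INTER_CUBIC)
b=cv2.resize(s[150:250,300:400],(400,400),interpolation=cv2.INTER_CUBIC)
c=cv2.resize(t[145:195,170:310],(400,143),interpolation=cv2.INTER_CUBIC)
d=cv2.resize(s[160:260,160:300],(280,200),interpolation=cv2.INTER_CUBIC)
o=np.zeros((600,800,3),np.uint8);o[:400,:400]=a;o[:400,400:]=b;o[400:543,:400]=c;o[400:,400:680]=d
cv2.imwrite("pics/crop1.png",o)
```

```text
(no output)
```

View pics/crop1.png

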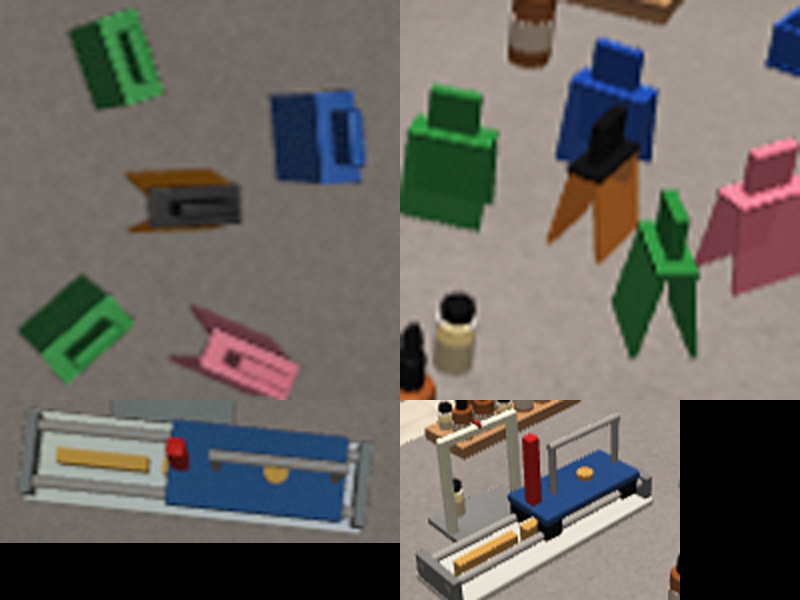

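Confirmed: the black-topped amber saddle is at top (348,236) and side ≈(351,190). The bar runs in the top view from about (243,165) to (296,168), with the red knob at its left end. Measuring next.

```bash
cat > h.py <<'E'
import cv2,numpy as np
from scipy.spatial.transform import Rotation as R
def ray(d,uv):
    K,P=d["K"],d["pose"]; x=np.linalg.solve(K,[uv[0],uv[1],1.]); v=P[:3,:3]@[x[0],-x[1],-x[2]]
    return P[:3,3],v/np.linalg.norm(v)
def plane(d,uv,z):
    o,v=ray(d,uv); return o+v*(z-o[2])/v[2]
def proj(d,p):
    P=d["pose"]; c=P[:3,:3].T@(np.asarray(p)-P[:3,3]); q=d["K"]@[c[0],-c[1],-c[2]]; return q[:2]/q[2]
def tri(d1,u1,d2,u2):
    A=np.zeros((3,3));b=np.zeros(3)
    for o,v in(ray(d1,u1),ray(d2,u2)):
        M=np.eye(3)-np.outer(v,v);A+=M;b+=M@o
    return np.linalg.solve(A,b)
def mask(img,f,box):
    x0,y0,x1,y1=box;m=np.zeros(img.shape[:2],np.uint8);h=cv2.cvtColor(img,cv2.COLOR_RGB2HSV).astype(int)
    m[y0:y1,x0:x1]=f(h[y0:y1,x0:x1,0],h[y0:y1,x0:x1,1],h[y0:y1,x0:x1,2]);return m
def blob(m):
    n,l,s,c=cv2.connectedComponentsWithStats(m);i=1+np.argmax(s[1:,4]);pts=np.argwhere(l==i)[:,::-1].astype(np.float32)
    return pts,cv2.minAreaRect(pts),s[i]
def down(psi): # tool down, jaw (tool y) along world angle psi
    y=np.array([np.cos(psi),np.sin(psi),0]);z=np.array([0,0,-1.]);return R.from_matrix(np.c_[np.cross(y,z),y,z]).as_rotvec()
E
python3 - <<'E'
from h import *
from workcell import r
t=r.get_image("top");s=r.get_image("side")
red=lambda h,S,v:((h<8)|(h>172))&(S>170)&(v>60)
pt,rt,st=blob(mask(t["img"],red,(215,145,250,180)));ps,rs,ss=blob(mask(s["img"],red,(205,160,245,230)))
print("knob",rt,st,rs,ss)
blk=lambda h,S,v:(v<85)&(S<110)
pb,rb,sb=blob(mask(t["img"],blk,(325,220,370,250)));print("roof top",rb,sb)
pc,rc,sc=blob(mask(s["img"],blk,(335,170,365,200)));print("roof side",rc,sc)
c=plane(t,rb[0],.067);print("filter from top blob",c)
# edges of roof
box=cv2.boxPoints(rb);w=[plane(t,b,.067) for b in box];print(np.round(w,4).tolist())
for i in range(2):
    e=w[i+1]-w[i];print(np.linalg.norm(e),np.arctan2(e[1],e[0]))
for p in ([*c[:2],.099],[*c[:2],.067]): print("side proj",proj(s,p))
h=cv2.cvtColor(t["img"],cv2.COLOR_RGB2HSV)
print("V rows 230-243");print(h[229:246,333:366,2])
gray=lambda h,S,v:(S<45)&(v>70)
pg,rg,sg=blob(mask(t["img"],gray,(240,158,298,174)));print("bar",rg,sg,cv2.fitLine(pg,cv2.DIST_L1,0,.01,.01).ravel())
ph=h[158:175,236:302];print(ph[:,::2,1])
E
```

```text
knob ((231.42308044433594, 163.11537170410156), (10.590271949768066, 6.275716304779053), 78.69007110595703) [228 158   8  11  61] ((225.6369171142578, 194.46461486816406), (35.05705261230469, 7.654862880706787), 86.8201675415039) [221 177  10  36 254]
roof top ((348.04083251953125, 236.15371704101562), (9.668635368347168, 22.518564224243164), 86.42366790771484) [337 231  23  11 222]
roof side ((349.8235168457031, 186.7058868408203), (13.376890182495117, 18.864843368530273), 59.03623962402344) [342 177  18  19 154]
filter from top blob [ 0.43205987 -0.22351684  0.067     ]
[[0.4419, -0.1933, 0.067], [0.4472, -0.2519, 0.067], [0.4222, -0.2537, 0.067], [0.417, -0.1952, 0.067]]
0.05874001597433841 -1.4812704353919255
0.024985538833440107 -3.0695456783316764
side proj [352.34236143 177.82435648]
side proj [350.8058914  187.90657348]
V rows 230-243
[[ 97  99  99  99 101  98 100 100 100 100 101 102 101 100  99  98 101 100
  100 101  97 100 103 110 114 115 116 115 116 114 116 116 116]
 [ 88  94 101 101 103 102 102 101 101 100 103 101 105 101 102 102 101 103
  103 101 103 103 102 106  98  92 
[... 3835 characters left out ...]
4  16  21  33]
 [172 188 175 183 163 154 176 178 178 175 183 183 181  71 166 168 164 101
  188 187 179 161 135 116  81   7  29  32  10  12  19  21  30]
 [181 183 187 181 188 179 186 173 177 179 178 176 176  37 164 161 164  80
  181 183 177 177 181 201 187  26  25  17  22   4  18  20  25]
 [175 173 177 175 178 173 176 180 174 173 178 177 175 104 172 162 169  35
  176 187 179 174 177 180 186  35  35  87  18   5  16  16  28]
 [168 172 187 174 174 178 182 170 184 171 175 181 179 188 106 173 137 166
  183 178 171 180 182 183 184  24  71 102  19   9  20  16  27]
 [173 172 176 173 175 185 183 179 182 181 177 178 186 188 128  22 111 182
  178 182 174 181 179 195 182 160 172  67  19  10  22  10  28]]
```

Run:
```python
from h import *
from workcell import r
t=r.get_image("top");s=r.get_image("side")
a=plane(t,(248,164.2),.140);b=plane(t,(284,167.8),.140)
u=(a-b)[:2];u/=np.linalg.norm(u);n=np.array([u[1],-u[0]]);print("dir",u,"ang",np.arctan2(u[1],u[0]),a,b,"n",n)
h=cv2.cvtColor(t["img"],cv2.COLOR_RGB2HSV);print(np.c_[h[155:172,225:240,1]]);print(h[155:172,225:240,2])
k=plane(t,(231.2,161.5),.162);print("knob top",k,"side",proj(s,k))
d=k[:2]-a[:2];print("along",d@u,"off line",d@n)
e=plane(t,(243.5,164),.135);print("left bar end vs knob",(k-e)[:2]@u)
m=k[:2]-.088*u;print("bar mid from knob",m,"px side",proj(s,[*m,.135]),"top",proj(t,[*m,.14]))
# window: white frame top in top view
W=mask(t["img"],lambda h,S,v:(S<40)&(v>150),(195,115,262,140));p,q,st=blob(W);print(q,st)
for x in cv2.boxPoints(q): 
    w=plane(t,x,.18);print(w,(w[:2]-m)@u,(w[:2]-m)@n)
w=plane(t,q[0],.18);print((w[:2]-m)@u,(w[:2]-m)@n)
# rail yellow strip direction check
p,q,st=blob(mask(t["img"],lambda h,S,v:(h>12)&(h<28)&(S>110)&(v>120),(180,155,228,175)));L=cv2.fitLine(p,2,0,.01,.01).ravel();print(L,q)
# filter tab
f=np.array([.4321,-.2235]);
for psi in(-.09+0,): 
  for z in(.083,.099):print(proj(t,[*f,z]),proj(s,[*f,z]))
hs=cv2.cvtColor(s["img"],cv2.COLOR_RGB2HSV)[174:202,338:366,2];print(hs)
```

```text
dir [0.0718265  0.99741714] ang 1.498907920271394 [0.60252285 0.04091848 0.14      ] [ 0.5962323 -0.0464351  0.14     ] n [ 0.99741714 -0.0718265 ]
[[ 11   9  12  11  14  98 192 179 172 179 168 175 173 177 172]
 [ 29  21  21  18   8 153 190 176 176 178 177 177 178 173 177]
 [ 11  13  15  13  28 174 205 195 182 188 181 169 173 183 169]
 [ 13  14   7  79 160 192 183 165 141  89 191 181 179 175 177]
 [ 15  18  18 153 237 230 228 218 216 164 164 179 175 176 187]
 [ 15  15   9 133 219 214 206 217 224 191 156 184 166 186 175]
 [ 14  17  12 172 228 211 211 202 218 217 120 181 181 178 175]
 [ 16  17  21 190 220 207 203 202 206 240  90 171 178 174 177]
 [ 15  16  20 150 216 208 197 199 206 231 113 145 179 169 179]
 [ 13  16   3  89 219 222 208 217 215 214 149 112 188 175 177]
 [ 14  13  63 156 243 215 206 215 229 203 224 101 175 176 187]
 [ 14  24 107 171 154 201 188 209 217 199 181  93 178 177 177]
 [ 16  23 116 129  50 215 214 210 206 212 177 110 177 181 167]
 [ 14  33 139 120  58 142 233 226 236 223 189  97 188 175 184]
 [ 17  38 148 112 167 134  83 127 184 120  89 139 174 178 176]
 [ 14  
[... 4798 characters left out ...]
162 161 163 123 116 115 115 119 119 121 108 100 116 142 140 138 140 136
  134 135 136 150 166 165 164 165 167 168]
 [162 161 158 119 116 115 113 113 115 115 119 130 140 139 139 139 137 139
  138 138 137 149 162 166 162 161 167 123]
 [163 163 141 118 114 114 116 114 114 115 117 130 140 139 138 138 138 138
  138 137 137 151 163 163 162 163 169  75]
 [167 160 124 116 114 114 115 114 114 113 115 130 137 138 138 139 138 138
  139 138 137 151 166 161 164 165 172  53]
 [166 155 120 114 115 114 116 116 114 123 125 128 139 139 138 139 138 137
  138 138 136 152 167 165 164 168 153  51]
 [164 143 118 115 115 114 117 115 114 145 132 125 140 138 138 137 139 138
  139 136 136 149 163 164 165 170 134  51]]
```

Measurements agree. The tab is at about (0.432, -0.2235), jaw angle ≈0.085. The bar's middle is at about (0.598, -0.007) with axis angle 1.499, the bar-end-to-knob distance checks at 28 mm, and the window centre lies ≈100 mm further along. Moving in to grasp.

Run:
```python
from h import *
from workcell import r
for k in(0,np.pi):
    print([None if q is None else np.round(q,2).tolist() for q in(r.ik(p,down(a+k)) for p,a in(((.432,-.2235,.2),.085),((.432,-.2235,.072),.085),((.598,-.007,.25),-.072),((.612,.18,.14),-.072)))])
f=(.432,-.2235);best=min((0,np.pi),key=lambda k:abs(r.ik((*f,.2),down(.085+k))[6]) if r.ik((*f,.2),down(.085+k)) is not None else 9)
print(best); r.gripper_to(.05,30); r.goto((*f,.19),down(.085+best))
t=r.get_image("top");s=r.get_image("side")
o=np.zeros((400,800,3),np.uint8);o[:,:400]=cv2.resize(t["img"][185:285,300:400],(400,400));o[:,400:]=cv2.resize(s["img"][130:230,300:400],(400,400));cv2.imwrite("pics/pre.png",o[:,:,::-1]);S=r.sense();print(S["time"],S["tool_pos"],S["gripper_width"])
```

```text
[[0.71, 0.32, -0.43, 1.93, 0.16, 0.93, 0.28], [0.64, 0.51, -0.37, 2.05, 0.3, 0.64, 0.15], [0.3, 0.47, -0.57, 1.58, 0.27, 1.17, -0.39], [0.0, 0.66, -0.59, 1.59, 0.41, 1.02, -0.78]]
[[-0.03, 0.32, 0.48, 1.96, -0.19, 0.9, -2.51], [0.11, 0.51, 0.32, 2.07, -0.28, 0.6, -2.43], [0.68, 0.72, -1.27, 1.56, 0.69, 1.38, 2.41], [0.33, 0.94, -1.28, 1.57, 0.92, 1.33, 2.01]]
0
2.25 [ 0.43171535 -0.22467989  0.18986111] 0.049866066135519596
```

View pics/pre.png

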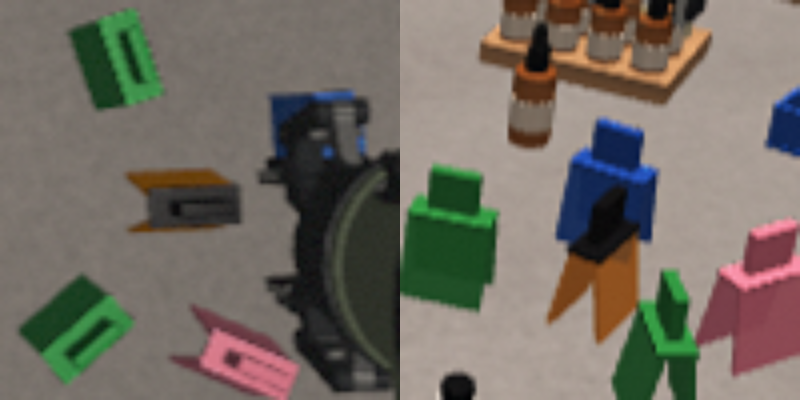

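The top crop shows the gripper at about (385,240), but the side crop doesn't show it where I expected. I'll check that before descending.

Run:
```python
from h import *
from workcell import r
t=r.get_image("top");s=r.get_image("side");S=r.sense();p=S["tool_pos"];print(S["time"],p,S["ee_rot"],S["joint_positions"],"side",proj(s,p),proj(s,p+[0,0,.1]),"top",proj(t,p),proj(t,p+[0,0,.1]))
o=np.vstack([cv2.resize(x["img"],(400,300)) for x in(t,s)]);cv2.imwrite("pics/full2.png",o[:,:,::-1])
```

```text
2.35 [ 0.43180922 -0.2242549   0.18987376] [-2.12706107e+00 -2.31177735e+00  8.41166218e-05] [ 0.70419744  0.32982966 -0.43225389  1.94065384  0.17309801  0.90703334
  0.26849131] side [357.22442277 147.25652444] [362.90036656 110.09387283] top [363.33259477 239.62435896] [379.46957774 243.24312453]
```

View pics/full2.png

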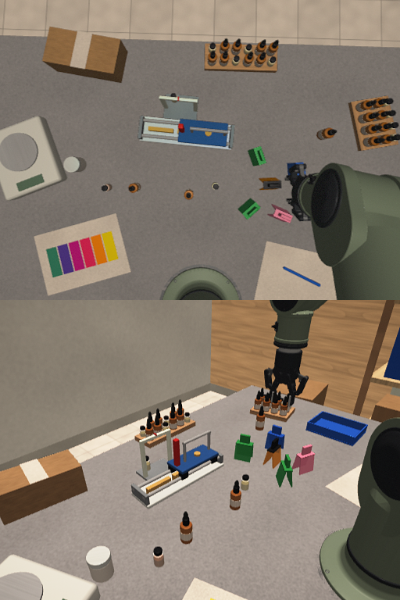

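Run:
```python
from h import *
from workcell import r
t=r.get_image("top");s=r.get_image("side");S=r.sense();print(S["tool_pos"])
for n,d,b in(("t",t,(350,200,410,290)),("s",s,(330,90,400,140))):
    x0,y0,x1,y1=b;k=6 if n=="t" else 8
    cv2.imwrite("pics/g_%s.png"%n,cv2.resize(d["img"][y0:y1,x0:x1],None,fx=k,fy=k)[:,:,::-1])
a=cv2.imread("pics/g_t.png");b=cv2.imread("pics/g_s.png");o=np.zeros((max(a.shape[0],b.shape[0]),800,3),np.uint8)
o[:a.shape[0],:a.shape[1]]=a; b=b[:, :440];o[:b.shape[0],360:800]=b;cv2.imwrite("pics/g.png",o);print(o.shape)
```

```text
[ 0.43190158 -0.22392964  0.18991528]
(540, 800, 3)
```

View pics/g.png

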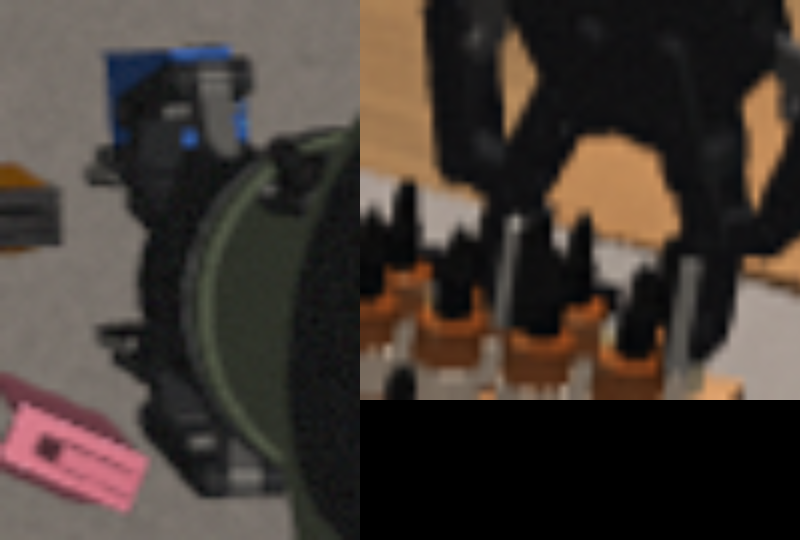

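Run:
```python
from h import *
from workcell import r
t=r.get_image("top");s=r.get_image("side");S=r.sense();p=S["tool_pos"];M=R.from_rotvec(S["ee_rot"]).as_matrix();print(p,M.round(3).tolist(),S["gripper_width"])
for o in(.025,-.025):
  for z in(0,.01,.02):
    q=p+M[:,1]*o-M[:,2]*z;print(o,z,q.round(3),"t",proj(t,q).round(1),"s",proj(s,q).round(1))
print(tri(t,(366.5,257),s,(373,137)),tri(t,(366,230),s,(349,132)))
```

```text
[ 0.4319303  -0.22371434  0.18996505] [[-0.084, 0.996, -0.0], [0.996, 0.084, 0.0], [0.0, -0.0, -1.0]] 0.04990770667518563
0.025 0 [ 0.457 -0.222  0.19 ] t [362.3 228.4] s [348.3 144.7]
0.025 0.01 [ 0.457 -0.222  0.2  ] t [363.7 228.6] s [348.7 141.2]
0.025 0.02 [ 0.457 -0.222  0.21 ] t [365.1 228.8] s [349.2 137.7]
-0.025 0 [ 0.407 -0.226  0.19 ] t [363.9 250.7] s [366.1 149.9]
-0.025 0.01 [ 0.407 -0.226  0.2  ] t [365.4 251.2] s [366.7 146.3]
-0.025 0.02 [ 0.407 -0.226  0.21 ] t [366.9 251.7] s [367.3 142.7]
[ 0.39517938 -0.22009081  0.23058848] [ 0.45588686 -0.21703675  0.22765149]
```

The tips appear about 30 mm higher in the pictures than reported, although part of that is the pads' set-back when open. I'll go down to just above the tab with a force limit and look from close by.

Run:
```python
from h import *
from workcell import r
print(r.move_straight((.432,-.2235,.105),.1,force_limit=6))
t=r.get_image("top");s=r.get_image("side");S=r.sense();p=S["tool_pos"];print(S["time"],p,S["wrist_force"],proj(s,p),proj(t,p))
o=np.zeros((480,800,3),np.uint8);o[:,:480]=cv2.resize(s["img"][130:210,315:395],(480,480));o[:320,480:]=cv2.resize(t["img"][206:286,320:400],(320,320));cv2.imwrite("pics/low.png",o[:,:,::-1])
```

```text
False
3.65 [ 0.43232009 -0.22369065  0.10556945] [ 0.05374718  0.23584848 -1.39670541] [352.61322856 175.65780604] [352.35837672 237.00114301]
```

View pics/low.png

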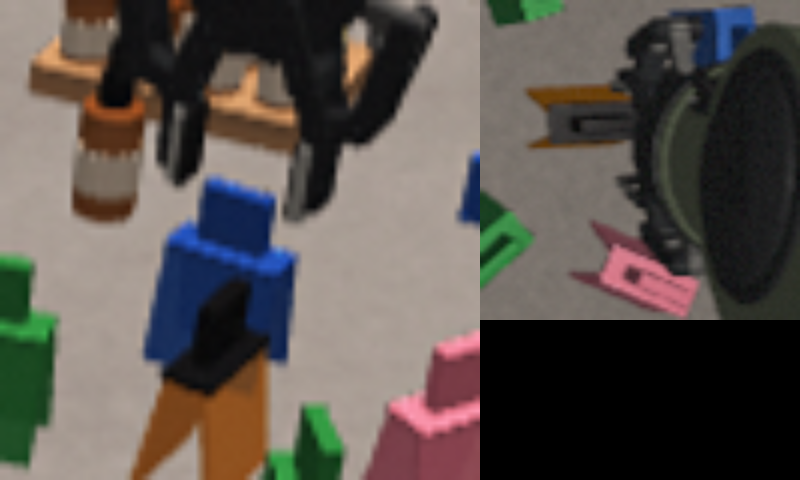

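Both views put the open fingertips about 30 mm above the reported TCP, while x/y agrees. I'll narrow the jaws to 20 mm and feel down for the roof, which is at z = 0.067, to find the real tip height.

Run:
```python
from h import *
from workcell import r
r.gripper_to(.020)
s=r.get_image("side");cv2.imwrite("pics/a.png",s["img"][:,:,::-1])
hit=r.move_straight((.432,-.2235,.028),.04,force_limit=3)
S=r.sense();print(hit,S["time"],S["tool_pos"],S["wrist_force"],S["gripper_width"])
t=r.get_image("top");s=r.get_image("side")
o=np.zeros((480,800,3),np.uint8);o[:,:480]=cv2.resize(s["img"][140:220,315:395],(480,480));o[:320,480:]=cv2.resize(t["img"][206:286,320:400],(320,320));cv2.imwrite("pics/touch.png",o[:,:,::-1])
```

```text
False 6.175 [ 0.43210483 -0.22356004  0.02815667] [-0.21647239 -0.12737285  0.08397064] 0.0201148557116673
```

View pics/touch.png

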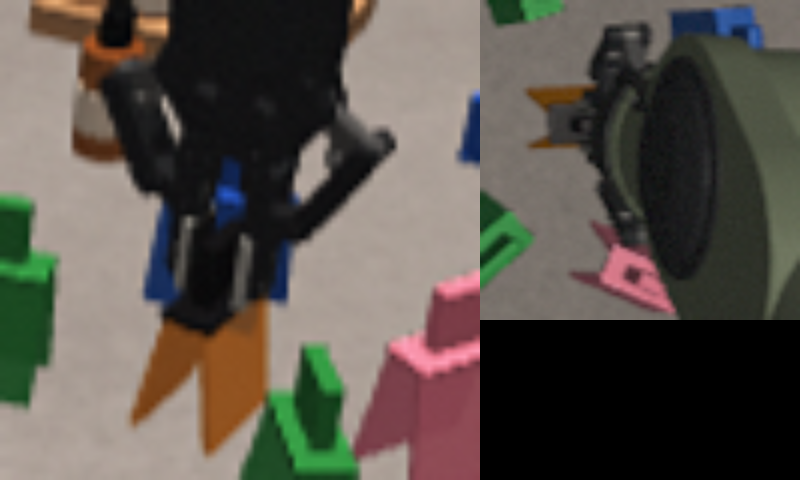

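The tips now flank the tab just above the roof while the tool reads z = 0.028, with no contact. So the real tips sit about 37 mm above the reported TCP. From here I use the grasp offset itself: tab z = tool z + 0.052 once raised 3 mm. Closing, lifting and carrying over the bar.

Run:
```python
from h import *
from workcell import r
r.move_straight((.432,-.2235,.031),.05)
r.gripper_to(0.0,30)
S=r.sense();print(S["time"],S["gripper_width"],S["tool_pos"],S["wrist_force"])
if S["gripper_width"]>.006:
    r.move_straight((.432,-.2235,.22),.12)
    S=r.sense();print(S["gripper_width"],S["wrist_force"])
    r.move_straight((.598,-.007,.22),.15,rot=down(-.072))
    r.pause(.3);t=r.get_image("top");s=r.get_image("side");S=r.sense();p=S["tool_pos"];print(S["time"],p,S["gripper_width"],S["wrist_force"])
    print(proj(s,p+[0,0,.052]),proj(t,p+[0,0,.052]))
    o=np.zeros((560,800,3),np.uint8);o[:,:480]=cv2.resize(s["img"][90:230,190:310],(480,560));o[:320,480:]=cv2.resize(t["img"][126:206,220:300],(320,320));cv2.imwrite("pics/over.png",o[:,:,::-1]);cv2.imwrite("pics/over_s.png",s["img"][:,:,::-1])
```

```text
6.7583 0.009143339004567609 [ 0.43205481 -0.22354342  0.03101625] [ 0.90362512 -1.10363297  0.80898894]
0.009349134628957083 [-0.58015486 -0.35887883 -1.6968924 ]
10.85 [ 0.59796186 -0.00711512  0.2200171 ] 0.009463453348725932 [ 0.63995034  0.35779597 -1.10290451]
[252.62696247 124.45732464] [270.79632356 157.87422232]
```

View pics/over.png

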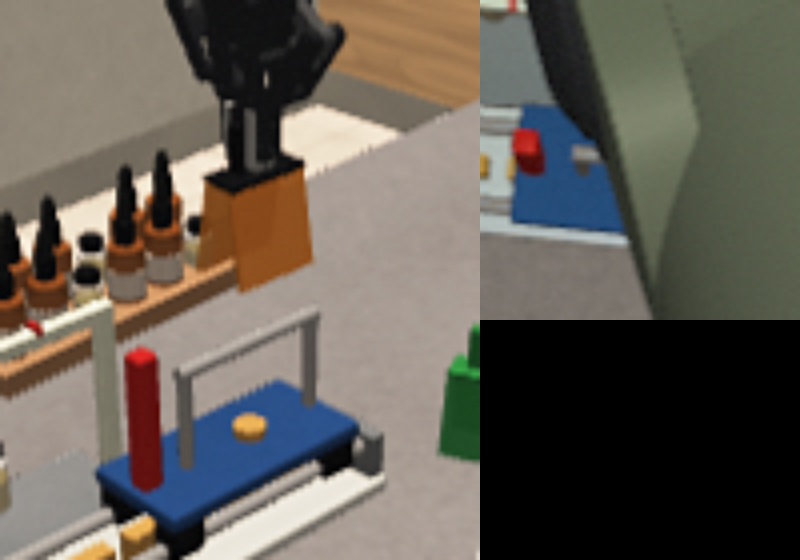

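The filter is held (width 9.4 mm), upright and aligned with the bar; its roof is at side (254.5,133) against a predicted (252,131). Lowering onto the bar.

Run:
```python
from h import *
from workcell import r
x=(.598,-.007)
r.move_straight((*x,.15),.1);F0=r.sense()["wrist_force"]
hit=r.move_straight((*x,.100),.03,force_limit=4)
S=r.sense();print(hit,S["time"],S["tool_pos"],S["wrist_force"]-F0)
if S["tool_pos"][2]<.117:
    r.gripper_to(.035); z=S["tool_pos"][2]
    r.move_straight((*x,z+.05),.06); r.move_straight((*x,.2),.15)
    k=np.array([.6047,.0804]); r.goto((*k,.2),down(-.072))
t=r.get_image("top");s=r.get_image("side");S=r.sense();print(S["time"],S["tool_pos"])
o=np.zeros((560,800,3),np.uint8);o[:,:480]=cv2.resize(s["img"][90:230,190:310],(480,560));o[:320,480:]=cv2.resize(t["img"][126:206,220:300],(320,320));cv2.imwrite("pics/hung.png",o[:,:,::-1]);np.savez("hung.npz",t=t["img"],s=s["img"])
am=lambda h,S,v:(h>8)&(h<22)&(S>150)&(v>60)
print(blob(mask(s["img"],am,(240,150,275,205)))[1:])
m=np.array([.5983,-.0074]);print("expected tab centre, roof top in side",proj(s,[*m,.161]),proj(s,[*m,.145]),"top",proj(t,[*m,.161]))
```

```text
True 12.9333 [ 0.59803359 -0.00699759  0.10925152] [-2.02690469 -1.2775279   8.6618616 ]
15.2583 [0.60447387 0.07945579 0.19927315]
(((254.03076171875, 187.75384521484375), (21.189546585083008, 28.622529983520508), 70.55996704101562), array([240, 173,  25,  27, 419], dtype=int32))
expected tab centre, roof top in side [252.82600954 165.82037599] [252.85574498 171.38170434] top [268.32245653 165.28542339]
```

View pics/hung.png

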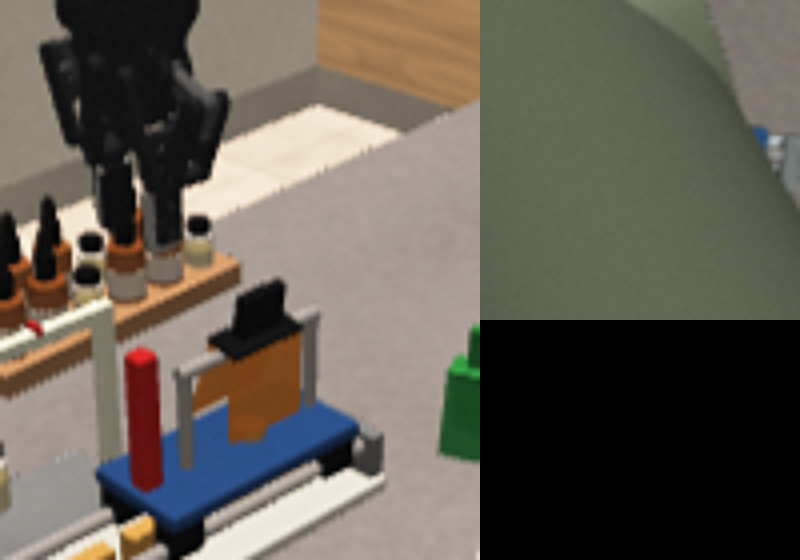

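Contact came exactly at the predicted height (0.109). The filter hangs on the bar with its tab at side ≈(255,167) against an expected (253,166), and it has been let go. Next I grip the knob and slide, logging the force along the rail.

Run:
```python
from h import *
from workcell import r
u=np.array([.0718,.9974,0]);k=np.array([.6047,.0804,0])
hit=r.move_straight(k+[0,0,.103],.1,force_limit=6);S=r.sense();print(hit,S["tool_pos"])
if not hit:
    r.gripper_to(0.0,45);r.pause(.2);S=r.sense();print(S["time"],S["gripper_width"],S["wrist_force"])
    if S["gripper_width"]>.012:
        p0=S["tool_pos"].copy();np.save("p0.npy",p0)
        for d in(.02,.04,.06,.08):
            r.move_straight(p0+d*u,.05);S=r.sense();print(d,S["time"],((S["tool_pos"]-p0)@u).round(4),(S["wrist_force"]@u).round(2),S["wrist_force"].round(1),S["gripper_width"].round(4))
```

```text
False [0.60506485 0.08048414 0.10360896]
16.875 0.014851778373912541 [14.30702596 -0.2147731  -2.99743219]Traceback (most recent call last):
  File "<stdin>", line 10, in <module>
AttributeError: 'float' object has no attribute 'round'
```

Run:
```python
from h import *
from workcell import r
u=np.array([.0718,.9974,0]);n=np.array([.9974,-.0718,0]);p0=np.load("p0.npy")
def rep(tag):
    S=r.sense();F=S["wrist_force"];print(tag,round(S["time"],2),"u %.4f n %.4f"%((S["tool_pos"]-p0)@u,(S["tool_pos"]-p0)@n),"Fu %.2f Fn %.2f Fz %.2f"%(F@u,F@n,F[2]),"w %.4f"%S["gripper_width"])
    return F
F=rep("now")
off=0.
for _ in range(2):
    off+=.0015; r.move_straight(p0+.02*u+off*n,.03);F=rep("n%.4f"%off)
    if F@n<4:break
for d in(.04,.06,.08):
    r.move_straight(p0+d*u+off*n,.05);rep(d)
np.save("off.npy",off)
```

```text
now 17.43 u 0.0205 n 0.0000 Fu 3.44 Fn 2.00 Fz -5.00 w 0.0153
n0.0015 17.68 u 0.0205 n 0.0001 Fu 2.93 Fn -9.80 Fz 3.12 w 0.0144
0.04 18.23 u 0.0405 n 0.0000 Fu 2.56 Fn -8.68 Fz 2.91 w 0.0144
0.06 18.78 u 0.0605 n 0.0000 Fu 3.08 Fn -9.23 Fz 2.56 w 0.0144
0.08 19.33 u 0.0806 n 0.0001 Fu 2.28 Fn -9.24 Fz 3.06 w 0.0147
```

Run:
```python
from h import *
from workcell import r
u=np.array([.0718,.9974,0]);n=np.array([.9974,-.0718,0]);p0=np.load("p0.npy");off=float(np.load("off.npy"))
L=[]
for d in np.arange(.082,.1201,.001):
    r.move_straight(p0+d*u+off*n,.01);S=r.sense();F=S["wrist_force"];L.append(((S["tool_pos"]-p0)@u*1000,F@u))
    b=np.median([f for _,f in L[:6]])
    f=np.array([x for _,x in L]); hi=f.max()-b; lo=b-f.min()
    if len(L)>6 and hi>1.5 and lo>1.5: break
print(S["time"],S["gripper_width"],"base",b);print(" ".join("%.1f:%.2f"%x for x in L))
```

```text
28.1833 0.014668002517577456 base -2.886043418668788
81.4:-2.32 82.4:-2.75 83.3:-1.85 84.3:-3.03 85.3:-3.31 86.4:-3.13 87.3:-3.19 88.3:-3.19 89.3:-2.42 90.4:-2.62 91.3:-2.13 92.3:-3.18 93.3:-3.19 94.4:-3.35 95.3:-2.14 96.3:-2.33 97.3:-2.79 98.4:-3.36 99.3:-2.79 100.3:-3.13 101.3:-3.16 102.4:-3.67 103.4:-2.05 104.3:-2.85 105.3:-3.58 106.5:-1.51 107.8:-0.45 108.8:-0.97 110.0:0.80 111.2:-0.35 112.4:1.58 113.5:3.12 114.0:0.47 114.2:-4.38 114.4:-6.74
```

The force signature is clear: drag −3 N, pull-in from 106 mm, and a steep crossing to resistance at about 114.1 mm. I'll ease back to unload the push, then verify with a picture.

Run:
```python
from h import *
from workcell import r
u=np.array([.0718,.9974,0]);n=np.array([.9974,-.0718,0]);p0=np.load("p0.npy");off=float(np.load("off.npy"))
d=.116
for d in(.1155,.115,.1145,.114):
    r.move_straight(p0+d*u+off*n,.01);r.pause(.15);S=r.sense();F=S["wrist_force"];print(d,round(S["time"],2),"%.1f"%((S["tool_pos"]-p0)@u*1000),"%.2f"%(F@u),round(S["gripper_width"],4))
    if F@u>-1.5: break
r.pause(.4);S=r.sense();F=S["wrist_force"];print(S["time"],F.round(2),(S["tool_pos"]-p0)@u)
t=r.get_image("top");s=r.get_image("side")
o=np.zeros((560,800,3),np.uint8);o[:,:480]=cv2.resize(s["img"][90:230,160:280],(480,560));o[:240,480:]=cv2.resize(t["img"],(320,240));cv2.imwrite("pics/end.png",o[:,:,::-1])
k=p0+.114*u;m=k-.088*u;print("exp. knob top",proj(s,[k[0],k[1],.162]),"tab",proj(s,[m[0],m[1],.161]))
```

```text
0.1155 28.58 114.3 -5.19 0.0148
0.115 28.98 114.2 -3.33 0.015
0.1145 29.38 114.1 -1.53 0.0146
0.114 29.78 113.9 0.43 0.0145
30.1833 [-9.52  0.44  3.11] 0.11393321255682116
exp. knob top [185.46744898 194.74030069] tab [216.60225287 181.29113266]
```

View pics/end.png

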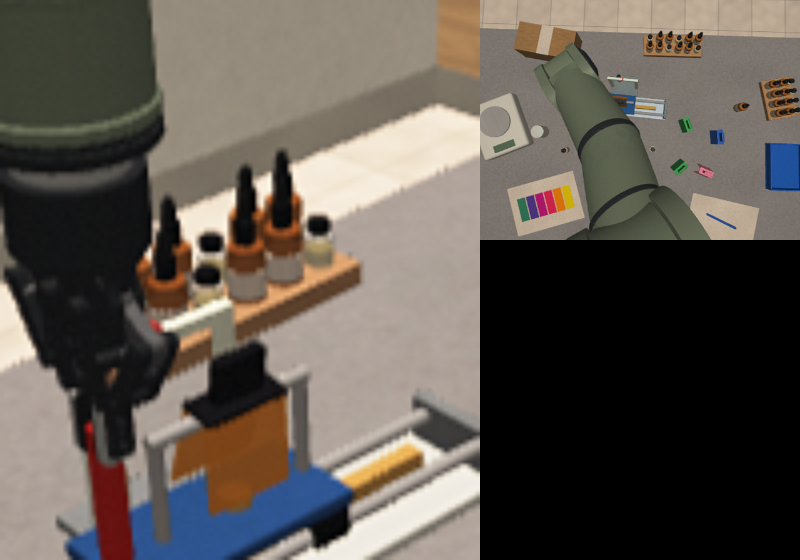

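The knob is gripped, the filter hangs on the bar (tab at side ≈(219,183), expected (217,181)) and the ball is centred with almost no push. Handing in.

Run:
```python
from workcell import r
r.hand_in(); print(r.sense()["time"])
```

```text
the job is handed in; nothing more can be done
the job is handed in; nothing more can be done
```

I hung the amber filter on the bar, let it go, then gripped the red knob and slid the carriage about 114 mm into the notch. I handed in at about 30 s with the knob still gripped. The hand-in gave no verdict.

**Last checks that passed:**
- **Notch:** drag was about −3 N, the ball pulled the carriage in from about 106 mm, and it resisted sharply past 114.1 mm. I finished at 113.9 mm with 0.4 N along the rail.
- **Grip:** the finger width read 14.5 mm on the 16 mm knob; I asked for 45 N.
- **Filter:** it hangs upright on the bar, clear of the fingers. Its tab is within about 2–3 px (about 5 mm) of where it should be.
- **Other items:** the bottles, vials and jar that could be seen in the last pictures looked undisturbed. I did not measure each one.

**What disagreed:**
- **Finger height:** the real fingertips were about 37 mm higher than the reported TCP. I found this in the pictures before grasping and worked around it; the filter then touched the bar exactly at the corrected height.
- **Notch position:** it came about 14 mm past my rough estimate from the window. That is a little outside the stated 10 mm, probably because my reading of the window's centre was coarse. The pull-in shows it was the notch and not the end stop.
- **Sideways force:** about 9 N across the rail remained at the knob.

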